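Unlock and lift off the bayonet lid of the feed canister

ROBOT

A 7-joint arm with a two-finger parallel gripper is mounted at the origin on a cart in front of the work surface, level with it; the furniture and walls round the work are solid. World frame = base frame: x ahead of the robot, y to its left, z up, the work surface at z = 0. Lengths are in m, angles in rad, forces in N, time in s.
With the tool pointing down it reaches from about 0.4 to 0.875 m from the base axis. Payload 19.3 kg.
Tool frame: the origin (TCP) lies on the centre line of the jaws, within the pads' length; the fingertips stand 14 mm ahead of it and the grasp point (between the pads) lies 5 mm behind it; x points along the fingers, y is the direction in which the jaws open and shut, and the axes are right-handed (so a half turn about x gives the same grasp; the last joint's range is limited). The gripper opens to 85 mm and grips with 20 to 120 N. Pads are 22 mm wide; open, the fingers measure 114 mm over their backs; the gripper's body (76 mm by 85 mm) begins 54 mm behind the grasp point. The pads swing forward as they close: fully open they stand 13 mm farther back than shut.
Start: joints at [-1.225, 0.521, -0.036, 1.599, 0.021, 1.021, -0.113], TCP at [0.252, 0.572, 0.245] pointing down, gripper open.
Joint ranges: [-2.91, 2.91], [-0.3, 2.13], [-1.5, 1.42], [0.17, 2.43], [-1.26, 4.41], [0.16, 1.93], [-2.52, 2.52]. Speed limits (rad/s): [1.89, 1.89, 2.39, 2.39, 3.01, 3.01, 3.01].

INTERFACE

Orientations are given as [roll, pitch, yaw] about the fixed x, y, z axes, in that order (R = Rz(yaw) Ry(pitch) Rx(roll)).
In Python, from workcell import monitor, optics, bot gives the robot as it stands.
- The arm moves only by the tool arm_command, never from a script. Its arguments are lists of equal length, an entry for each row: "delta_pos": the shift along the tool's x, y, z as a fraction of full scale, a list of three; "rotation": the turn, a rotation vector about the tool's x, y, z as a fraction of full scale, a list of three. In form: {"delta_pos": [[dx, dy, dz], ...], "rotation": [[wx, wy, wz], ...]}. A call has 1 to 10 rows; each row shifts and turns the pose as measured when the row begins, along the tool's axes as they then stand; what a row does not reach is not made up. Full scale, the value 1, is 30 mm for a shift and 6 degrees for a turn. A row lasts 1/10 s, in which the tool goes at most 50 mm and 8.59 degrees, less where a joint would pass 70% of its speed; a pose out of reach is approached as far as the arm can. A call with a number of a shift or a turn outside -1 to 1 is refused whole. A call with a gripper value outside its range is refused whole. "gripper" is the closure, from -1 (fully open) to 1 (shut), so that 0 is half open, set as the call begins (left out, the last holds). The fingers move at their own pace and stop on an object; "grip_force" is the grip in N (left out, the last holds). Time passes only in rows, so rows that do not move let the fingers close. It gives the time, the measured TCP pose, the force and the opening at its end, in the units of the state.
- monitor.observe(): the state, without advancing time (a new reading comes with each control period).
- optics.grab_frame(name): name is "side" or "top" or "wrist"; returns the picture (384x512x3 uint8, red, green, blue); there is no depth.
- optics.camera_params(name): a dict with "fx", "fy", "cx", "cy" (pixels), "origin" and "rotation" of the camera in the world. Camera axes: x right, y down, z forward; pixel columns grow to the right and rows downward; lengths in m; the calibration is good to about 2 mm. A picture is of the moment at which its call begins: read the wrist's pose just before it. camera_params takes no time and is no camera call; for the wrist camera it gives the pose at the moment of the call.
- bot.job_done(): hands the job in, once; it reports no verdict.
The state is a dict: "clock": time; "qpos": joint angles; "qd": joint speeds; "joint_efforts": joint torques, N m; "position": TCP position; "tool_rot": TCP orientation; "force": force on the tool from outside, world axes, zero at the start; "moment": the same for the moment, N m; "grip_width": finger opening in m.
Only numpy, scipy, OpenCV 4.12 (cv2) and the standard library are available. Lean on these libraries where they do the work, as an engineer would, in place of code of your own. Each camera call takes 0.05 s, during which the arm holds its last target. There are 200 camera calls.

TASK

Open the feed canister for the next feeding round: push the yellow wings of its blue bayonet lid anticlockwise (seen from above) until it meets its stop, without forcing it, then lift the lid off by its black knob. Set it down gently, right way up and flat inside the aluminium tray, and leave the other things on the bench where they stand.

Things in the scene. Friction and masses are not known exactly. Their poses are not given: they have to be found in the camera images.
- canister: white round feed canister, 110 mm across (foot flange 124 mm), screwed to the bench and immovable. Origin: centre of its underside, on the bench. Its grey neck (90 mm across, on top, hidden by the lid at first) ends 120 mm above the bench. The neck's lugs may point any way: the canister's yaw does not tell where the lid unlocks.
- lid: loose blue round lid, 116 mm across, 22 mm high without its knob, about 0.29 kg. Origin: centre of its lower edge, z up; 102 mm above the bench while on the canister. Tabs inside hook under lugs of the neck: it cannot be lifted until turned anticlockwise by 45 to 100 degrees (it varies) to a solid stop. Within 10 degrees of that stop it is free and lifts straight up, clear after 20 mm.
- wings: the two yellow wings of the lid, one piece with it. Origin on the lid's axis at mid-height of the wings (115 mm above the bench while on the canister). They lie along this frame's +x and -x, 58 to 86 mm from the axis, 10 mm thick, 18 mm high. 1 to 4 N on one turns the lid, which has 2 mm play and stays where it is left. Over 40 N on the wings counts as forcing.
- lid_knob (a point): centre of the black lifting knob in the middle of the lid, an upright cylinder 28 mm across and 30 mm high on a short stem. The point is 51 mm above the lid's lower edge, 29 mm above its top face, and 153 mm above the bench while on the canister. The knob spins freely on the lid: twisting it does not turn the lid.
- tray: shallow square aluminium tray, 250 x 250 mm, rim 12 mm high and 5 mm thick, fixed. Origin: centre of its underside, on the bench.
- tray_floor (a point): centre of the tray's inner floor, 5 mm above the bench, z up.
- cotton_buds: white round tub of cotton buds, 77 mm across, 80 mm high, loose bystander; origin under its centre
- food_cup: small clear cup with yellow mash, 42 mm across, 38 mm high, loose bystander; origin under its centre
- cup_stack: nested clear feed cups, 43 mm across, 63 mm high, loose bystander; origin under its centre
- dropper: brown dropper bottle with black cap, 33 mm across, 102 mm high, loose bystander; origin under its centre
- basket: open teal fruit basket with a tissue in it, 118 x 121 mm, 86 mm high, loose bystander; origin under its centre
- nail_brush: purple nail brush with a loop handle, 30 x 86 x 55 mm, loose bystander; origin under its centre
- pane_top (a point): middle of the top edge of the brooder's open glass pane at the right of the work: an upright fixed sheet, part of the room, its top 455 mm above the bench's level. Seen from above it runs straight, from 214 mm nearer in x and 161 mm more to the left (+y) to 214 mm farther in x and 161 mm more to the right. Lift over it if the arm starts on its right.

How it is judged:
By the outcome, as a careful person would: the job done as asked, in the order asked, and still so for the second after the job is handed in, with the robot touching nothing.
It also fails if it takes over 64 s, if anything falls off the work surface, if the arm or the gripper's body presses on something with over 40 N, if the wrist force passes 120 N, or if a joint passes its speed limit or range.

## Working session

There is one attempt and no reset: what is moved stays moved. The work goes in short steps, Python scripts to look and compute and a tool call to move; the robot and the scene stay as the last step left them, time stands still between calls to the robot, and variables do not carry over. Pictures are saved under pics/ and viewed, about 8 in all and at most 12, crops included, and the job is handed in when it is done.

Besides the shell and the picture viewer there is one more tool, called after "Call:" as name(argument=value, ...) on one line, values as JSON. arm_command: Moves the arm, as the interface text tells. Its arguments: {"type":"object","properties":{"delta_pos":{"type":"array","items":{"type":"array","items":{"type":"number"}}},"rotation":{"type":"array","items":{"type":"array","items":{"type":"number"}}},"gripper":{"type":"number"},"grip_force":{"type":"number"}},"required":["delta_pos","rotation"]}

```bash
mkdir -p pics; ls
cat > h.py <<'E'
import numpy as np, cv2
from workcell import monitor, optics, bot
def grab(n,f=None):
    p=optics.camera_params(n); im=np.asarray(optics.grab_frame(n))
    if f: cv2.imwrite('pics/'+f,im[:,:,::-1])
    return im,p
def ray(p,u,v):
    d=np.array([(u-p['cx'])/p['fx'],(v-p['cy'])/p['fy'],1]); return np.array(p['origin']),np.array(p['rotation'])@d
def plane(p,u,v,z):
    o,d=ray(p,u,v); return o+d*(z-o[2])/d[2]
E
python3 - <<'E'
from h import *
s=monitor.observe(); print(s)
a,p=grab('top','t0.png'); b,q=grab('side','s0.png')
print(p);print(q)
cv2.imwrite('pics/both.png',np.vstack([a,b])[:,:,::-1])
E
```

```text
pics
{'clock': 0.0, 'qpos': array([-1.22518531,  0.52201694, -0.03628634,  1.59999687,  0.02119411,
        1.02108796, -0.11281722]), 'qd': array([ 0.00013867, -0.00097294, -0.00182035, -0.00020188,  0.00156638,
        0.0001757 , -0.00205391]), 'joint_efforts': array([ 6.29816532e-04, -9.27110767e+01,  1.98032632e+00, -3.69925082e+01,
        1.77948049e-02,  8.33922182e-03, -2.88080923e-05]), 'position': array([0.25238292, 0.5714321 , 0.24472834]), 'tool_rot': array([-1.48604712,  1.56967187, -1.90192421]), 'force': array([-0.77468389, -0.10109464,  0.39226162]), 'moment': array([ 0.04287462, -0.01936395, -0.02028313]), 'grip_width': 0.08532457031289835}
{'fx': 351.781927506077, 'fy': 351.781927506077, 'cx': 249.8120381929104, 'cy': 189.71506860851972, 'origin': array([0.41688126, 0.08432001, 1.54934547]), 'rotation': array([-3.02198658, -0.08856148, -1.58608619])}
{'fx': 391.74336907016703, 'fy': 391.74336907016703, 'cx': 258.38806562668964, 'cy': 194.6879743348196, 'origin': array([0.61305673, 0.89643647, 0.9557144 ]), 'rotation': array([-2.22060293, -0.0124398 ,  3.09423508])}
```

View pics/t0.png

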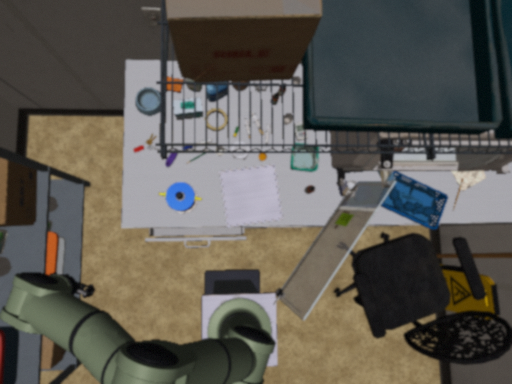

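View pics/s0.png

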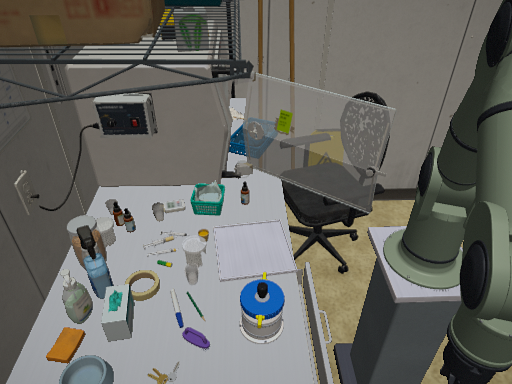

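The top view shows the lid at (180,196) with wings at about (163,194) and (198,199), and the tray at about (250,195). In the side view the lid is at (262,300) and the tray at (250,250). The arm is on the left, clear of the pane.

```bash
cat >> h.py <<'E'
from scipy.spatial.transform import Rotation as Ro
def ray(p,u,v):
    d=np.array([(u-p['cx'])/p['fx'],(v-p['cy'])/p['fy'],1]); r=np.array(p['rotation'])
    M=Ro.from_euler('xyz',r).as_matrix() if r.shape==(3,) else r
    return np.array(p['origin']),M@d
def proj(p,X):
    M=Ro.from_euler('xyz',p['rotation']).as_matrix(); c=M.T@(np.array(X)-p['origin']); return p['fx']*c[0]/c[2]+p['cx'],p['fy']*c[1]/c[2]+p['cy']
def comps(m,amin=15):
    n,l,s,c=cv2.connectedComponentsWithStats(m.astype(np.uint8)); return [(s[i][4],c[i],s[i][:4]) for i in range(1,n) if s[i][4]>=amin]
def hsv(a): return cv2.cvtColor(np.ascontiguousarray(a),cv2.COLOR_RGB2HSV)
E
python3 - <<'E'
from h import *
for n,f in (('top','t0.png'),('side','s0.png')):
    a=cv2.imread('pics/'+f)[:,:,::-1]; p=optics.camera_params(n); h=hsv(a); H,S,V=[h[...,i] for i in range(3)]
    print(n)
    for nm,m,z in (('blue',(H>95)&(H<125)&(S>170)&(V>100),.124),('yel',(H>20)&(H<35)&(S>150)&(V>120),.115)):
        for A,c,b in comps(m,8): print(nm,A,c.round(1),b,plane(p,*c,z).round(3))
p=optics.camera_params('top')
a=cv2.imread('pics/t0.png')[:,:,::-1]
# tray corners by approx pixels
for n,cs in (('top',[(220,170),(275,166),(281,221),(226,226)]),('side',[(213,226),(284,221),(296,272),(216,279)])):
    p=optics.camera_params(n); P=[plane(p,*c,.012) for c in cs]; print(n,np.round(P,3),np.mean(P,0).round(3))
p=optics.camera_params('side'); print('pane',)
E
python3 - <<'E'
import cv2
t=cv2.imread('pics/t0.png')[110:240,110:340]; s=cv2.imread('pics/s0.png')[180:370,130:330]
t=cv2.resize(t,None,fx=2.2,fy=2.2,interpolation=3);s=cv2.resize(s,(280,286),interpolation=3)
import numpy as np
cv2.imwrite('pics/c0.png',np.hstack([t,s[:286]]))
E
```

```text
top
blue 421 [413.7 195.4] [395 182  38  25] [ 0.559 -0.746  0.124]
blue 447 [180.1 196.1] [167 184  27  26] [0.562 0.237 0.124]
blue 43 [388.1 201.6] [383 197  10   9] [ 0.534 -0.631  0.124]
blue 171 [413.6 216.5] [386 206  45  22] [ 0.469 -0.739  0.124]
yel 9 [490.6 280.7] [489 279   4   4] [ 0.194 -1.067  0.115]
yel 24 [486.  300.9] [485 297   3   9] [ 0.111 -1.038  0.115]
side
blue 20 [235.7 131.8] [231 125  12  13] [ 0.63  -0.661  0.124]
blue 8 [241.8 141.2] [240 140   4   3] [ 0.604 -0.576  0.124]
blue 20 [237.2 143.4] [230 142  15   4] [ 0.624 -0.558  0.124]
blue 1025 [261.7 299. ] [240 280  44  39] [0.563 0.251 0.124]
blue 53 [179.  318.9] [176 313   7  13] [0.771 0.304 0.124]
yel 8 [163.5  17.5] [162  17   4   2] [ 1.251 -2.766  0.115]
yel 8 [171.   17.6] [169  17   5   2] [ 1.187 -2.762  0.115]
yel 12 [170.5  20.5] [168  20   6   2] [ 1.178 -2.663  0.115]
yel 40 [203.2 233. ] [199 230   9   7] [ 0.733 -0.015  0.115]
yel 19 [168.1 264.2] [166 262   5   5] [0.824 0.113 0.115]
yel 22 [264.  275.5] [262 272   5   8] [0.552 0.164 0.115]
yel 64 [259.5 319.6] [256 315   9  13] [0.572 0.307 0.115]
yel 31 [160.9 378.2] [156 375  11   9] [0.795 0.448 0.115]
top [[ 0.689  0.076  0.012]
 [ 0.707 -0.17   0.012]
 [ 0.461 -0.191  0.012]
 [ 0.442  0.051  0.012]] [ 0.575 -0.058  0.012]
side [[ 0.714 -0.163  0.012]
 [ 0.456 -0.182  0.012]
 [ 0.443  0.064  0.012]
 [ 0.694  0.084  0.012]] [ 0.577 -0.049  0.012]
pane
```

View pics/c0.png

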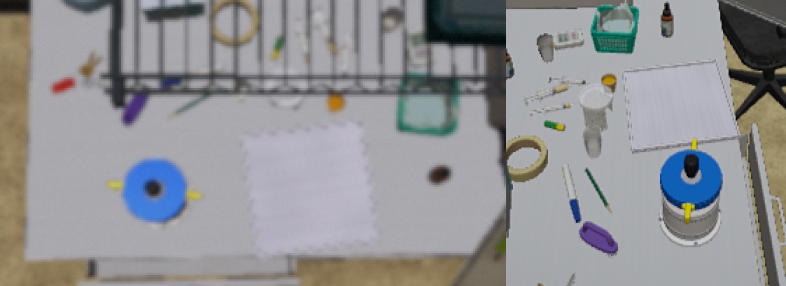

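The crop confirms it: wings roughly along ±y, canister lid at about (0.562, 0.237), tray at about (0.576, −0.053) from both views. Bystanders are all lower than the wings. Next I plan the first move.

```bash
cat >> h.py <<'E'
def state():
    s=monitor.observe(); R=Ro.from_euler('xyz',s['tool_rot']).as_matrix(); return s,R
def go(T,yaw=None):
    """T world TCP target; yaw = bearing (deg) of tool y axis, tool x straight down"""
    s,R=state(); d=R.T@(np.array(T)-s['position'])/.03
    print('t',s['clock'],'pos',s['position'].round(4),'F',s['force'].round(1),'w',round(s['grip_width'],4),'q7',s['qpos'][[0,6]].round(2),'yaw_y',np.degrees(np.arctan2(R[1,1],R[0,1])).round(1))
    print(' shift total (scale)',d.round(2))
    if yaw is not None:
        a=np.radians(yaw); y=np.array([np.cos(a),np.sin(a),0]); x=np.array([0,0,-1.]); M=np.c_[x,y,np.cross(x,y)]
        print(' rot total (scale)',(np.degrees(Ro.from_matrix(R.T@M).as_rotvec())/6).round(2))
E
python3 - <<'E'
from h import *
s,R=state(); print(R.round(3))
go([.61,.315,.245],-8)
E
```

```text
[[-0.     0.404  0.915]
 [-0.001  0.915 -0.404]
 [-1.    -0.001  0.   ]]
t 0.1 pos [0.2524 0.5715 0.2448] F [-0.7  0.1 -0. ] w 0.0853 q7 [-1.23 -0.11] yaw_y 66.2
 shift total (scale) [-0.   -3.   14.36]
 rot total (scale) [1.236e+01 1.000e-02 1.000e-02]
```

Call:
arm_command(delta_pos=[[0,-0.2,1],[0,-0.2,1],[0,-0.2,1],[0,-0.2,1],[0,-0.2,1],[0,-0.2,1],[0,-0.2,1],[0,-0.2,1],[0,-0.2,1],[0,-0.2,1]], rotation=[[0,0,0],[0,0,0],[0,0,0],[0,0,0],[0,0,0],[0,0,0],[0,0,0],[0,0,0],[0,0,0],[0,0,0]], gripper=1, grip_force=30)

```text
clock: 1.1
position: [0.5067, 0.3914, 0.2411]
tool_rot: [-2.06, 1.563, -2.466]
force: [-0.0, 1.3, -0.6]
grip_width: 0.0001
```

Call:
arm_command(delta_pos=[[0,0,0],[0,0,0],[0,0,0],[0,0,0],[0,0,0],[0,0,0],[0,0,0],[0,0,0],[0,0,0],[0,0,0]], rotation=[[1,0,0],[1,0,0],[1,0,0],[1,0,0],[1,0,0],[1,0,0],[1,0,0],[1,0,0],[1,0,0],[1,0,0]])

```text
clock: 2.1
position: [0.5104, 0.3848, 0.2372]
tool_rot: [-0.793, 1.556, -2.295]
force: [-0.3, 0.6, 0.5]
grip_width: -0.0001
```

Run:
```python
from h import *
go([.609,.306,.245],-8)
a,p=grab('wrist','w1.png')
h=hsv(a); H,S,V=[h[...,i] for i in range(3)]
for nm,m,z in (('blue',(H>95)&(H<125)&(S>150)&(V>80),.124),('yel',(H>20)&(H<35)&(S>150)&(V>100),.124)):
    for A,c,b in comps(m,40): print(nm,A,c.round(1),b,plane(p,*c,z).round(4))
```

```text
t 2.1 pos [0.5104 0.3848 0.2372] F [-0.3  0.6  0.5] w -0.0001 q7 [-0.92 -0.52] yaw_y 3.9
 shift total (scale) [-0.26  3.1   2.85]
 rot total (scale) [1.99 0.11 0.09]
blue 183 [460.6 293.8] [457 279   9  29] [0.7005 0.3    0.124 ]
blue 134 [309.  288.6] [299 285  22   9] [0.5606 0.2949 0.124 ]
blue 382 [260.2 339.4] [253 322  15  33] [0.5197 0.2321 0.124 ]
blue 100 [353.  338.1] [346 332  15  14] [0.6104 0.241  0.124 ]
yel 366 [321.8 273.9] [308 257  24  30] [0.5702 0.3114 0.124 ]
```

View pics/w1.png

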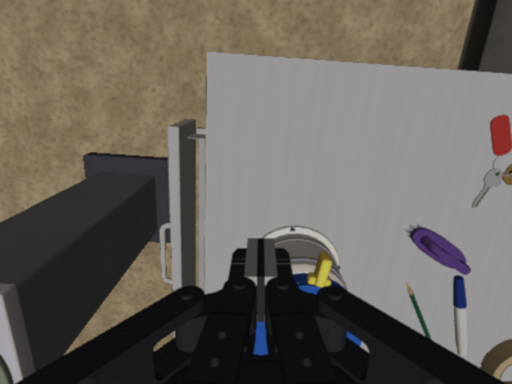

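The wrist view shows the wing at (322,274), i.e. (0.570, 0.311), matching the other views. I move on to the +x side of it and then descend.

Call:
arm_command(delta_pos=[[0,0.78,0.71],[0,0.78,0.71],[0,0.78,0.71],[0,0.78,0.71],[0,0,0],[0,0,0],[0,0,0]], rotation=[[0,0,0],[0,0,0],[0,0,0],[0,0,0],[1,0,0],[1,0,0],[0,0,0]])

```text
clock: 2.85
position: [0.6117, 0.3029, 0.2344]
tool_rot: [-0.641, 1.552, -2.349]
force: [0.4, -0.6, -0.4]
grip_width: -0.0
```

Run:
```python
from h import *
go([.609,.306,.120],-8)
```

```text
t 2.85 pos [0.6117 0.3029 0.2344] F [ 0.4 -0.6 -0.4] w -0.0 q7 [-0.75 -0.51] yaw_y -7.9
 shift total (scale) [ 3.81 -0.06 -0.15]
 rot total (scale) [0.02 0.14 0.11]
```

Call:
arm_command(delta_pos=[[0.75,0,-0.03],[0.75,0,-0.03],[0.75,0,-0.03],[0.75,0,-0.03],[0.75,0,-0.03],[0,0,0]], rotation=[[0,0.05,0.05],[0,0.05,0.05],[0,0.04,0],[0,0,0],[0,0,0],[0,0,0]])

```text
clock: 3.45
position: [0.6103, 0.3089, 0.1178]
tool_rot: [-2.391, 1.569, 2.216]
force: [0.1, 0.2, -1.2]
grip_width: 0.0002
```

Run:
```python
from h import *
go([.592,.308,.120],-8)
a,p=grab('side'); cv2.imwrite('pics/s1.png',cv2.resize(a[200:384,180:380],None,fx=3,fy=3,interpolation=3)[:,:,::-1])
```

```text
t 3.45 pos [0.6103 0.3089 0.1178] F [ 0.1  0.2 -1.2] w 0.0002 q7 [-0.73 -0.45] yaw_y -6.0
 shift total (scale) [-0.07 -0.6   0.09]
 rot total (scale) [ 0.33 -0.01  0.01]
```

View pics/s1.png

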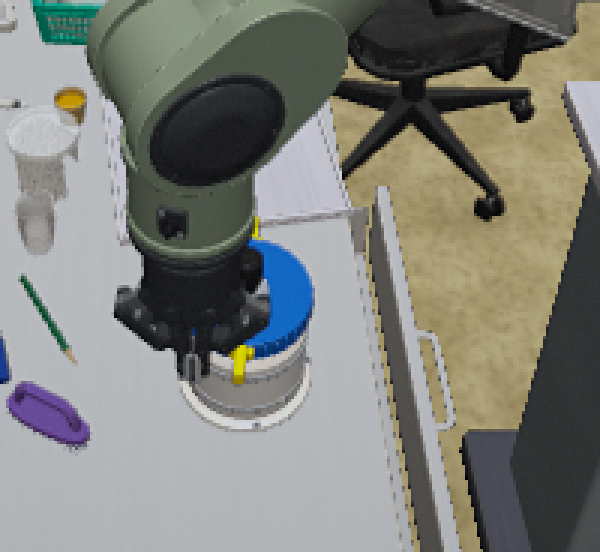

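The fingers are on the +x side of the wing, clear of the lid. I approach gently.

Call:
arm_command(delta_pos=[[0,-0.15,0],[0,-0.15,0],[0,-0.1,0],[0,-0.1,0]], rotation=[[0.3,0,0],[0,0,0],[0,0,0],[0,0,0]])

```text
clock: 3.9
position: [0.5964, 0.312, 0.1238]
tool_rot: [2.534, 1.564, 0.828]
force: [0.4, -0.2, 0.1]
grip_width: 0.0
```

Call:
arm_command(delta_pos=[[0,-0.1,0],[0,-0.1,0],[0,-0.1,0],[0,0,0]], rotation=[[0,0,0],[0,0,0],[0,0,0],[0,0,0]])

```text
clock: 4.3
position: [0.5866, 0.3138, 0.1249]
tool_rot: [2.515, 1.562, 0.81]
force: [1.1, -0.6, -0.3]
grip_width: 0.0004
```

Call:
arm_command(delta_pos=[[0.1,-0.175,-0.04],[0.1,-0.175,-0.04],[0.05,-0.175,-0.04],[0,-0.175,-0.04],[0,-0.175,-0.04]], rotation=[[-0.67,0,0],[-0.67,0,0],[-0.67,0,0],[-0.67,0,0],[-0.67,0,0]])

```text
clock: 4.8
position: [0.5611, 0.3194, 0.1172]
tool_rot: [1.954, 1.561, 0.61]
force: [0.6, -0.2, -0.6]
grip_width: -0.0
```

```bash
cat >> h.py <<'E'
def polar(c=(.562,.237)):
    s,R=state(); d=s['position'][:2]-c; z=R[:2,2]
    print('r',np.hypot(*d).round(4),'bearing',np.degrees(np.arctan2(d[1],d[0])).round(1),'axis in tool y,z (mm)',(-(R.T@np.r_[d,0])[1:]*1000).round(1))
E
python3 - <<'E'
from h import *
go([.5,.3,.12],10);polar()
E
```

```text
t 4.8 pos [0.5611 0.3194 0.1172] F [ 0.6 -0.2 -0.6] w -0.0 q7 [-0.74 -0.23] yaw_y 13.0
 shift total (scale) [-0.11 -2.13  0.17]
 rot total (scale) [ 0.5  -0.04 -0.09]
r 0.0824 bearing 90.6 axis in tool y,z (mm) [-17.7  80.4]
```

```bash
cat >> h.py <<'E'
def wings(n='side',c=(.562,.237)):
    a,p=grab(n); h=hsv(a); H,S,V=[h[...,i] for i in range(3)]
    for A,q,b in comps((H>20)&(H<35)&(S>150)&(V>100),8):
        X=plane(p,*q,.115)
        if np.hypot(*(X[:2]-c))<.11: print(n,'wing',A,q.round(1),X.round(3),'bearing',np.degrees(np.arctan2(X[1]-c[1],X[0]-c[0])).round(1))
    return a
E
python3 - <<'E'
from h import *
wings();wings('top');wings('wrist')
E
```

```text
side wing 24 [271.8 322.8] [0.542 0.317 0.115] bearing 104.0
wrist wing 526 [218.  274.1] [0.542 0.311 0.115] bearing 105.2
```

The wing turned to about 104° from 82°, so it follows. I continue.

Call:
arm_command(delta_pos=[[0,-0.18,0.0],[0,-0.18,0.0],[0,-0.18,0.0],[0,-0.18,0.0],[0,-0.18,-0.02]], rotation=[[-0.67,0,0],[-0.67,0,0],[-0.67,0,0],[-0.67,0,0],[-0.67,0,0]])

```text
clock: 5.45
position: [0.5375, 0.3108, 0.1171]
tool_rot: [1.594, 1.559, 0.595]
force: [1.0, 2.2, 0.4]
grip_width: -0.0002
```

Run:
```python
from h import *
go([.5,.3,.12],10);polar()
```

```text
t 5.45 pos [0.5375 0.3108 0.1171] F [1.  2.2 0.4] w -0.0002 q7 [-0.69  0.03] yaw_y 32.7
 shift total (scale) [-0.11 -1.24 -0.37]
 rot total (scale) [ 3.79 -0.03 -0.11]
r 0.0777 bearing 108.4 axis in tool y,z (mm) [-19.3  75.3]
```

Call:
arm_command(delta_pos=[[0,-0.13,-0.03],[0,-0.13,-0.03],[0,-0.13,-0.03]], rotation=[[-0.5,0,0],[-0.5,0,0],[-0.5,0,0]])

```text
clock: 5.75
position: [0.5272, 0.3062, 0.1171]
tool_rot: [1.448, 1.557, 0.605]
force: [0.3, 0.8, 0.2]
grip_width: -0.0002
```

Call:
arm_command(delta_pos=[[0,-0.12,-0.03],[0,-0.12,-0.03],[0,-0.12,-0.03]], rotation=[[-0.5,0,0],[-0.5,0,0],[-0.5,0,0]])

```text
clock: 6.05
position: [0.5184, 0.3007, 0.117]
tool_rot: [1.303, 1.556, 0.615]
force: [0.8, 2.3, 0.4]
grip_width: 0.0004
```

Run:
```python
from h import *
go([.5,.3,.12],10);polar();wings('wrist')
```

```text
t 6.05 pos [0.5184 0.3007 0.117 ] F [0.8 2.3 0.4] w 0.0004 q7 [-0.64  0.27] yaw_y 50.6
 shift total (scale) [-0.11 -0.41 -0.46]
 rot total (scale) [ 6.76 -0.01 -0.14]
r 0.0772 bearing 124.4 axis in tool y,z (mm) [-21.5  74.2]
wrist wing 653 [218.4 271.5] [0.508 0.284 0.115] bearing 139.2
```

Call:
arm_command(delta_pos=[[0,-0.13,-0.03],[0,-0.13,-0.03],[0,-0.13,-0.03]], rotation=[[-0.45,0,0],[-0.45,0,0],[-0.45,0,0]])

```text
clock: 6.4
position: [0.5099, 0.2929, 0.1168]
tool_rot: [1.17, 1.556, 0.621]
force: [0.6, 1.6, -0.4]
grip_width: -0.0002
```

Call:
arm_command(delta_pos=[[0,-0.13,-0.03],[0,-0.13,-0.03],[0,-0.13,-0.03]], rotation=[[-0.48,0,0],[-0.48,0,0],[-0.48,0,0]])

```text
clock: 6.7
position: [0.5027, 0.2842, 0.1167]
tool_rot: [1.042, 1.555, 0.64]
force: [-0.0, 1.2, 0.4]
grip_width: -0.0
```

Run:
```python
from h import *
go([.5,.3,.12],10);polar();wings('wrist')
```

```text
t 6.7 pos [0.5027 0.2842 0.1167] F [-0.   1.2  0.4] w -0.0 q7 [-0.57  0.5 ] yaw_y 66.9
 shift total (scale) [-0.1   0.45 -0.29]
 rot total (scale) [ 9.49  0.   -0.16]
r 0.0758 bearing 141.5 axis in tool y,z (mm) [-20.2  73. ]
wrist wing 662 [218.4 271. ] [0.497 0.265 0.115] bearing 156.5
```

Call:
arm_command(delta_pos=[[0,-0.13,-0.03],[0,-0.13,-0.03],[0,-0.13,-0.03]], rotation=[[-0.48,0,0],[-0.48,0,0],[-0.48,0,0]])

```text
clock: 7.05
position: [0.4991, 0.2808, 0.1178]
tool_rot: [1.053, 1.542, 0.8]
force: [7.5, 22.3, -9.3]
grip_width: -0.0002
```

Call:
arm_command(delta_pos=[[0,-0.12,-0.03],[0,-0.12,-0.03]], rotation=[[-0.48,0,0],[-0.48,0,0]])

```text
clock: 7.25
position: [0.498, 0.2815, 0.1187]
tool_rot: [1.033, 1.529, 0.881]
force: [5.2, 19.5, -8.5]
grip_width: -0.0003
```

Run:
```python
from h import *
go([.5,.3,.12],10);polar();wings('wrist')
```

```text
t 7.25 pos [0.498  0.2815 0.1187] F [ 5.2 19.5 -8.5] w -0.0003 q7 [-0.51  0.71] yaw_y 81.3
 shift total (scale) [-0.02  0.62 -0.03]
 rot total (scale) [11.88 -0.04 -0.42]
r 0.0779 bearing 145.2 axis in tool y,z (mm) [-34.3  70. ]
wrist wing 791 [218.  271.5] [0.498 0.261 0.115] bearing 159.2
```

The stop was met at 22 N, below 40 N, with the wing at about 159° (77° turned). I back off and raise the arm.

Call:
arm_command(delta_pos=[[0,0.3,0],[0,0.4,-0.1],[0,0.4,-0.1],[-0.9,0.1,0],[-0.9,0,0],[-1,0,0],[-1,0,0],[-1,0,0],[-1,0,0],[0,0,0]], rotation=[[0,0,0],[0,0,-0.2],[0,0,-0.2],[0,0,0],[0,0,0],[0,0,0],[0,0,0],[0,0,0],[0,0,0],[0,0,0]], gripper=-1)

```text
clock: 8.3
position: [0.4962, 0.3232, 0.2995]
tool_rot: [-0.38, 1.551, -0.566]
force: [-0.4, -0.6, -0.4]
grip_width: 0.0853
```

Run:
```python
from h import *
go([.562,.237,.26],70)
wings(); 
for n in ('wrist','side'):
    a,p=grab(n,n+'2.png'); h=hsv(a); H,S,V=[h[...,i] for i in range(3)]
    m=(H>95)&(H<125)&(S>150)&(V>80)
    for A,c,b in comps(m,150): print(n,'blue',A,c.round(1),b,plane(p,*c,.124).round(4))
    for A,c,b in comps((V<60),60):
        X=plane(p,*c,.168)
        if np.hypot(*(X[:2]-(.562,.237)))<.05: print(n,'dark',A,c.round(1),b,X.round(4))
w=cv2.imread('pics/wrist2.png'); s=cv2.imread('pics/side2.png')[200:384,160:360]
cv2.imwrite('pics/c2.png',np.hstack([cv2.resize(w,(440,330)),cv2.resize(s,(359,330))]))
```

```text
t 8.3 pos [0.4962 0.3232 0.2995] F [-0.4 -0.6 -0.4] w 0.0853 q7 [-0.6   0.64] yaw_y 79.4
 shift total (scale) [ 1.38 -2.41  2.66]
 rot total (scale) [1.56 0.18 0.06]
side wing 56 [235.2 290.7] [0.632 0.215 0.115] bearing -17.7
side wing 72 [286.5 304.7] [0.5   0.265 0.115] bearing 155.9
wrist blue 5755 [201.6 237. ] [147 194 104  94] [0.556  0.2453 0.124 ]
wrist dark 835 [192.6 257.4] [177 239  31  37] [0.5549 0.2453 0.168 ]
side blue 225 [237.2 142.7] [229 125  17  30] [ 0.6234 -0.5633  0.124 ]
side blue 1142 [260.6 300.1] [239 280  44  39] [0.5665 0.2547 0.124 ]
side dark 123 [260.8 289.4] [256 283  10  15] [0.5669 0.256  0.168 ]
```

View pics/c2.png

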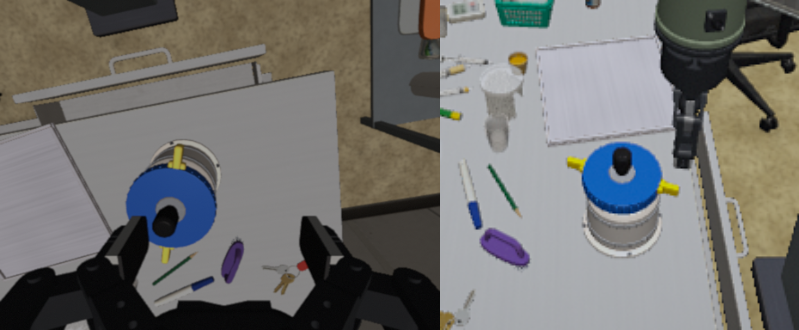

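The lid now lies with wings at about −18° and 158°; the knob is at (193,257) in the wrist view and (261,289) in the side view. Triangulating it:

Run:
```python
from h import *
p=optics.camera_params('wrist');q=optics.camera_params('side')
o1,d1=ray(p,192.6,257.4);o2,d2=ray(q,260.8,289.4)
t=np.linalg.lstsq(np.c_[d1,-d2],o2-o1,rcond=None)[0]
A,B=o1+t[0]*d1,o2+t[1]*d2; print(A,B,np.linalg.norm(A-B))
print(plane(p,192.6,257.4,.153),plane(q,260.8,289.4,.153))
a=cv2.imread('pics/wrist2.png')[:,:,::-1]; h=hsv(a); H,S,V=[h[...,i] for i in range(3)]
m=(((H>95)&(H<125)&(S>150)&(V>80)).astype(np.uint8)); 
c=max(cv2.findContours(m,0,1)[0],key=cv2.contourArea); hu=cv2.convexHull(c)[:,0]
P=np.array([plane(p,*u,.120)[:2] for u in hu]); print(cv2.minEnclosingCircle(P.astype(np.float32)), cv2.fitEllipse(P.astype(np.float32)))
go([.5635,.2405,.26],70)
```

```text
[0.56537784 0.23663863 0.14426728] [0.56540662 0.23659952 0.1442974 ] 5.713976259389985e-05
[0.56062943 0.2398684  0.153     ] [0.56591767 0.2436764  0.153     ]
((0.5619975924491882, 0.2391955405473709), 0.05884529650211334) ((0.5617929100990295, 0.23915229737758636), (0.11413251608610153, 0.11688461899757385), 45.81907653808594)
t 8.45 pos [0.4949 0.3222 0.2951] F [ 0.2  0.1 -0.2] w 0.0852 q7 [-0.6   0.64] yaw_y 79.5
 shift total (scale) [ 1.24 -2.25  2.73]
 rot total (scale) [1.58 0.15 0.1 ]
```

Call:
arm_command(delta_pos=[[0,-0.76,0.9],[0,-0.76,0.9],[0,-0.76,0.9],[0,0,0]], rotation=[[0,0.15,0.1],[0,0,0],[0,0,0],[0,0,0]])

```text
clock: 8.85
position: [0.5626, 0.2377, 0.2906]
tool_rot: [-2.563, 1.561, -2.748]
force: [-0.8, 0.2, 0.1]
grip_width: 0.0856
```

Run:
```python
from h import *
go([.5635,.239,.150],80)
```

```text
t 8.85 pos [0.5626 0.2377 0.2906] F [-0.8  0.2  0.1] w 0.0856 q7 [-0.43  0.85] yaw_y 79.4
 shift total (scale) [4.68 0.07 0.06]
 rot total (scale) [-0.11 -0.08  0.05]
```

Call:
arm_command(delta_pos=[[0.8,0.01,0.01],[0.8,0.01,0.01],[0.8,0.01,0.01],[0.7,0.01,0.01],[0.6,0,0],[0.4,0,0],[0.3,0,0],[0,0,0]], rotation=[[0,-0.08,0.05],[0,0,0],[0,0,0],[0,0,0],[0,0,0],[0,0,0],[0,0,0],[0,0,0]])

```text
clock: 9.65
position: [0.5606, 0.2366, 0.1455]
tool_rot: [-2.505, 1.56, -2.701]
force: [0.7, -0.6, 0.5]
grip_width: 0.0852
```

Run:
```python
from h import *
go([.5635,.239,.150],80)
```

```text
t 9.65 pos [0.5606 0.2366 0.1455] F [ 0.7 -0.6  0.5] w 0.0852 q7 [-0.44  0.82] yaw_y 78.8
 shift total (scale) [-0.15  0.1   0.08]
 rot total (scale) [-0.21 -0.09  0.06]
```

Call:
arm_command(delta_pos=[[-0.12,0.1,0.08],[0,0,0]], rotation=[[0,-0.08,0.05],[0,0,0]])

```text
clock: 9.85
position: [0.5642, 0.2396, 0.1501]
tool_rot: [-0.319, 1.57, -0.516]
force: [-0.3, -0.3, 0.5]
grip_width: 0.0854
```

Call:
arm_command(delta_pos=[[0,0,0],[0,0,0],[0,0,0],[0,0,0],[0,0,0],[0,0,0]], rotation=[[0,0,0],[0,0,0],[0,0,0],[0,0,0],[0,0,0],[0,0,0]], gripper=1, grip_force=35)

```text
clock: 10.45
position: [0.565, 0.2397, 0.1525]
tool_rot: [0.379, 1.567, 0.182]
force: [0.0, -0.6, -0.5]
grip_width: 0.0269
```

Run:
```python
from h import *
go([.5635,.239,.150],80)
wings('wrist');wings()
```

```text
t 10.45 pos [0.565  0.2397 0.1525] F [ 0.  -0.6 -0.5] w 0.0269 q7 [-0.44  0.82] yaw_y 78.7
 shift total (scale) [ 0.08 -0.03 -0.04]
 rot total (scale) [-0.21  0.03 -0.01]
wrist wing 587 [283.8 116.4] [0.501 0.266 0.115] bearing 154.8
wrist wing 440 [239.8 334.7] [0.636 0.212 0.115] bearing -18.6
side wing 56 [235.2 290.6] [0.632 0.214 0.115] bearing -17.9
side wing 71 [286.4 305.6] [0.5   0.268 0.115] bearing 153.4
```

Gripped at 27 mm (knob 28 mm), with no side load. I lift straight up slowly while watching the force.

Call:
arm_command(delta_pos=[[-0.15,0,0],[-0.15,0,0]], rotation=[[0,0,0],[0,0,0]])

```text
clock: 10.75
position: [0.5646, 0.2396, 0.1612]
tool_rot: [0.201, 1.568, 0.004]
force: [0.2, 0.1, -2.9]
grip_width: 0.0268
```

Call:
arm_command(delta_pos=[[-0.15,0,0],[-0.2,0,0],[-0.2,0,0]], rotation=[[0,0,0],[0,0,0],[0,0,0]])

```text
clock: 11.05
position: [0.5645, 0.2395, 0.179]
tool_rot: [0.14, 1.569, -0.056]
force: [0.8, -0.2, -2.3]
grip_width: 0.0269
```

Call:
arm_command(delta_pos=[[-0.3,0,0],[-0.5,0,0],[-0.6,0,0],[-0.6,0,0],[0,0,0]], rotation=[[0,0,0],[0,0,0],[0,0,0],[0,0,0],[0,0,0]])

```text
clock: 11.55
position: [0.5646, 0.2396, 0.2447]
tool_rot: [0.406, 1.567, 0.209]
force: [0.3, -0.4, -2.8]
grip_width: 0.0272
```

Run:
```python
from h import *
go([.576,-.053,.24],80)
a,p=grab('side','s3.png'); cv2.imwrite('pics/s3c.png',cv2.resize(a[180:384,160:380],None,fx=2.5,fy=2.5,interpolation=3)[:,:,::-1])
```

```text
t 11.55 pos [0.5646 0.2396 0.2447] F [ 0.3 -0.4 -2.8] w 0.0272 q7 [-0.44  0.83] yaw_y 78.7
 shift total (scale) [ 0.15 -9.49  2.28]
 rot total (scale) [-0.21  0.03 -0.01]
```

View pics/s3c.png

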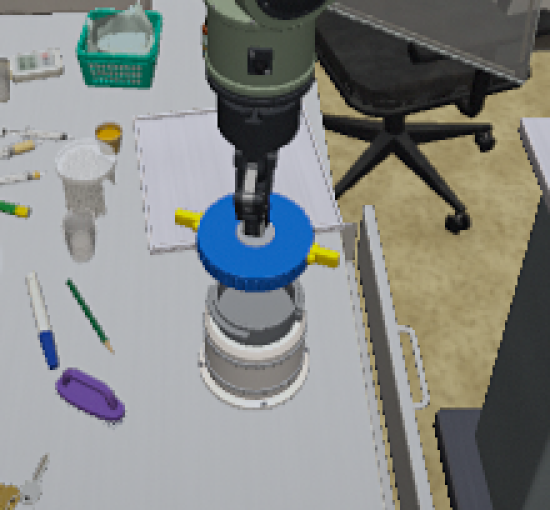

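Lid off and level, with a 2.8 N load. I check the pane's line before going right.

Run:
```python
from h import *
q=optics.camera_params('side');p=optics.camera_params('top')
print([plane(q,*u,.455).round(3) for u in ((252,73),(395,108))])
print([plane(p,*u,.455).round(3) for u in ((390,182),(353,182),(281,292),(305,318))])
```

```text
[array([ 0.564, -0.48 ,  0.455]), array([ 0.144, -0.18 ,  0.455])]
[array([ 0.571, -0.476,  0.455]), array([ 0.571, -0.351,  0.455]), array([ 0.231, -0.106,  0.455]), array([ 0.152, -0.178,  0.455])]
```

Call:
arm_command(delta_pos=[[0,-0.4,0.1],[0,-0.7,0.17],[0,-0.8,0.2],[0,-0.8,0.2],[0,-0.8,0.2],[0,-0.8,0.2],[0,-0.8,0.2],[0,-0.8,0.2]], rotation=[[0,0,0],[0,0,0],[0,0,0],[0,0,0],[0,0,0],[0,0,0],[0,0,0],[0,0,0]])

```text
clock: 12.4
position: [0.5691, 0.0473, 0.2365]
tool_rot: [-2.546, 1.563, -2.739]
force: [0.5, 0.4, -3.1]
grip_width: 0.0273
```

Call:
arm_command(delta_pos=[[0,-0.8,0.2],[0,-0.7,0.17],[0,-0.6,0.15],[0,-0.3,0.1],[0,0,0]], rotation=[[0,0,0],[0,0,0],[0,0,0],[0,0,0],[0,0,0]])

```text
clock: 12.9
position: [0.5701, -0.0382, 0.2326]
tool_rot: [-2.533, 1.556, -2.734]
force: [0.4, 0.5, -3.7]
grip_width: 0.0271
```

Run:
```python
from h import *
go([.577,-.03,.0555],None)
go([.577,-.03,.0555],80)
```

```text
t 12.9 pos [ 0.5701 -0.0382  0.2326] F [ 0.4  0.5 -3.7] w 0.0271 q7 [-0.01  1.31] yaw_y 78.5
 shift total (scale) [5.9  0.36 0.24]
t 12.9 pos [ 0.5701 -0.0382  0.2326] F [ 0.4  0.5 -3.7] w 0.0271 q7 [-0.01  1.31] yaw_y 78.5
 shift total (scale) [5.9  0.36 0.24]
 rot total (scale) [-0.25 -0.12  0.08]
```

Call:
arm_command(delta_pos=[[0.3,0.05,0.05],[0.6,0.05,0.03],[0.8,0.05,0.03],[0.8,0.05,0.03],[0.8,0,0],[0.7,0,0],[0.5,0,0],[0.3,0,0],[0,0,0]], rotation=[[0,-0.12,0.08],[0,0,0],[0,0,0],[0,0,0],[0,0,0],[0,0,0],[0,0,0],[0,0,0],[0,0,0]])

```text
clock: 13.8
position: [0.5743, -0.0242, 0.0814]
tool_rot: [1.873, 1.566, 1.679]
force: [-0.8, -0.8, -2.5]
grip_width: 0.0269
```

Run:
```python
from h import *
go([.577,-.03,.0555],78.5)
```

```text
t 13.8 pos [ 0.5743 -0.0242  0.0814] F [-0.8 -0.8 -2.5] w 0.0269 q7 [-0.03  1.28] yaw_y 78.9
 shift total (scale) [ 0.86 -0.18  0.13]
 rot total (scale) [ 0.07 -0.01 -0.04]
```

Call:
arm_command(delta_pos=[[0.3,-0.1,0.05],[0.2,-0.08,0.05],[0.15,0,0],[0,0,0]], rotation=[[0,0,-0.04],[0,0,0],[0,0,0],[0,0,0]])

```text
clock: 14.2
position: [0.5774, -0.0299, 0.062]
tool_rot: [0.293, 1.57, 0.1]
force: [-0.2, -0.6, -3.3]
grip_width: 0.0269
```

Run:
```python
from h import *
go([.577,-.03,.0555],78.5)
a,p=grab('side','s4.png'); cv2.imwrite('pics/s4c.png',cv2.resize(a[180:384,160:380],None,fx=2.5,fy=2.5,interpolation=3)[:,:,::-1])
```

```text
t 14.2 pos [ 0.5774 -0.0299  0.062 ] F [-0.2 -0.6 -3.3] w 0.0269 q7 [-0.02  1.28] yaw_y 79.0
 shift total (scale) [ 0.22 -0.01 -0.01]
 rot total (scale) [ 0.08  0.01 -0.  ]
```

View pics/s4c.png

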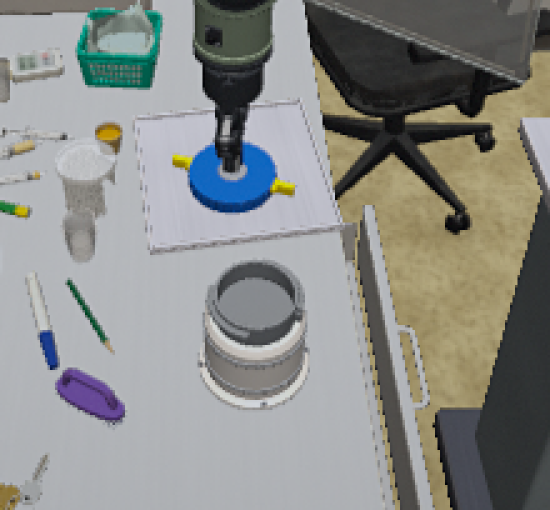

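The lid hangs over the middle of the tray, well within the rim. I lower it in small steps.

Call:
arm_command(delta_pos=[[0.08,0,0],[0.06,0,0],[0,0,0]], rotation=[[0,0,0],[0,0,0],[0,0,0]])

```text
clock: 14.55
position: [0.578, -0.03, 0.0585]
tool_rot: [0.25, 1.568, 0.057]
force: [-0.0, 0.4, -2.3]
grip_width: 0.0272
```

Call:
arm_command(delta_pos=[[0.05,0,0],[0.04,0,0]], rotation=[[0,0,0],[0,0,0]])

```text
clock: 14.75
position: [0.5782, -0.03, 0.0559]
tool_rot: [0.242, 1.568, 0.049]
force: [-0.0, -0.9, -2.3]
grip_width: 0.0267
```

Call:
arm_command(delta_pos=[[0.04,0,0],[0.04,0,0]], rotation=[[0,0,0],[0,0,0]])

```text
clock: 14.95
position: [0.5785, -0.03, 0.0552]
tool_rot: [0.213, 1.567, 0.02]
force: [-11.6, 1.6, 36.0]
grip_width: 0.0271
```

Call:
arm_command(delta_pos=[[0.04,0,0],[0,0,0]], rotation=[[0,0,0],[0,0,0]])

```text
clock: 15.15
position: [0.5784, -0.03, 0.0558]
tool_rot: [0.2, 1.567, 0.007]
force: [0.6, 0.5, -2.8]
grip_width: 0.0271
```

There was contact at z ≈ 0.0553, then the row relaxed by half a millimetre. I lower by that much and release.

Call:
arm_command(delta_pos=[[0.01,0,0],[0.005,0,0]], rotation=[[0,0,0],[0,0,0]])

```text
clock: 15.35
position: [0.5786, -0.03, 0.0555]
tool_rot: [0.199, 1.566, 0.005]
force: [-1.5, 0.3, 2.1]
grip_width: 0.027
```

Call:
arm_command(delta_pos=[[0,0,0],[0,0,0],[0,0,0],[0,0,0],[0,0,0],[0,0,0]], rotation=[[0,0,0],[0,0,0],[0,0,0],[0,0,0],[0,0,0],[0,0,0]], gripper=-1)

```text
clock: 15.95
position: [0.5789, -0.03, 0.0552]
tool_rot: [0.206, 1.566, 0.012]
force: [0.3, -0.4, -0.2]
grip_width: 0.0855
```

Call:
arm_command(delta_pos=[[-0.3,0,0],[-0.6,0,0],[-0.8,0,0],[-0.8,0,0],[-0.8,0,0],[-0.8,0,0],[-0.8,0,0],[-0.8,0,0],[-0.5,0,0],[0,0,0]], rotation=[[0,0,0],[0,0,0],[0,0,0],[0,0,0],[0,0,0],[0,0,0],[0,0,0],[0,0,0],[0,0,0],[0,0,0]])

```text
clock: 16.95
position: [0.5771, -0.0301, 0.2547]
tool_rot: [0.237, 1.563, 0.043]
force: [0.1, 0.4, 0.2]
grip_width: 0.0852
```

Run:
```python
from h import *
go([.577,-.03,.2],78.5)
a,p=grab('side','s5.png'); cv2.imwrite('pics/s5c.png',cv2.resize(a[160:384,130:380],None,fx=2.5,fy=2.5,interpolation=3)[:,:,::-1])
h=hsv(a); H,S,V=[h[...,i] for i in range(3)]
for A,c,b in comps((H>95)&(H<125)&(S>170)&(V>100),300): print('blue',A,c.round(1),plane(p,*c,.02).round(3))
for A,c,b in comps((H>20)&(H<35)&(S>150)&(V>100),15): print('yel',A,c.round(1),plane(p,*c,.018).round(3))
o=cv2.imread('pics/s0.png')[:,:,::-1]; d=cv2.absdiff(o,a).max(2)>60
print([(A,b.tolist()) for A,c,b in comps(d,25)])
```

```text
t 16.95 pos [ 0.5771 -0.0301  0.2547] F [0.1 0.4 0.2] w 0.0852 q7 [-0.02  1.31] yaw_y 78.9
 shift total (scale) [ 1.82 -0.   -0.02]
 rot total (scale) [ 0.07  0.07 -0.02]
blue 590 [251.8 252.5] [ 0.58  -0.018  0.02 ]
yel 15 [169.7  23.5] [ 1.236 -2.963  0.018]
yel 42 [203. 233.] [ 0.747 -0.12   0.018]
yel 32 [231.9 245.5] [ 0.646 -0.055  0.018]
yel 43 [272.2 256.3] [ 0.514 -0.001  0.018]
yel 18 [168.2 264.3] [0.848 0.023 0.018]
[(np.int32(4593), [258, 0, 205, 157]), (np.int32(1026), [407, 0, 52, 26]), (np.int32(3695), [442, 0, 70, 183]), (np.int32(112), [290, 41, 4, 34]), (np.int32(1488), [231, 83, 61, 54]), (np.int32(310), [430, 118, 15, 59]), (np.int32(111), [450, 122, 25, 30]), (np.int32(28), [242, 131, 7, 7]), (np.int32(64), [236, 134, 12, 21]), (np.int32(654), [240, 151, 27, 54]), (np.int32(352), [412, 161, 20, 47]), (np.int32(36), [466, 187, 10, 7]), (np.int32(112), [498, 187, 14, 10]), (np.int32(40), [492, 199, 11, 6]), (np.int32(181), [443, 204, 23, 12]), (np.int32(6905), [440, 208, 72, 176]), (np.int32(868), [228, 238, 50, 29]), (np.int32(1340), [240, 272, 45, 56])]
```

View pics/s5c.png

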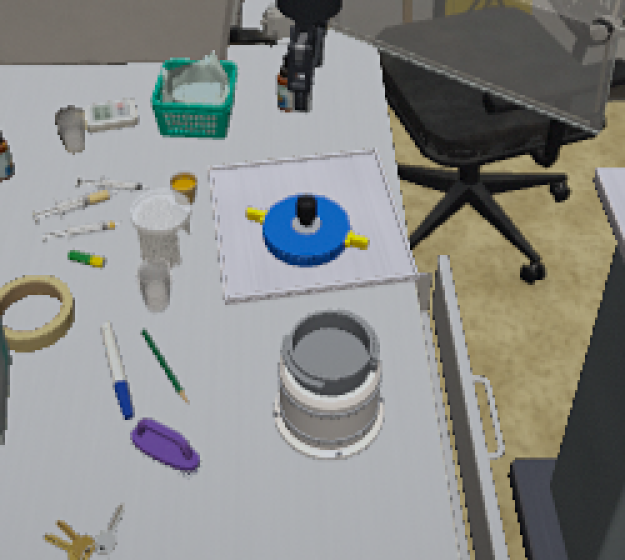

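The lid sits flat and upright inside the tray. Nothing else changed in the picture apart from the arm, and the gripper is clear.

```bash
python3 -c "
from workcell import bot; print(bot.job_done())"
```

```text
the job is handed in; nothing more can be done
None
```

The canister is open, the lid is in the tray, and I handed the job in at about 17 s. I pushed one wing anticlockwise about 77° with the closed fingers until it met its stop. Then I gripped the knob, lifted the lid straight off with no sign of jamming, and set it in the tray.

- **Force on the wings:** the last readings at the stop were 22–25 N in total, below the 40 N limit.
- **Lid in the tray:** the final side view shows it upright, flat and well inside the rim.
- **Bystanders:** comparing the first and last side views, only the arm, the lid and the open canister changed. The dropper bottle is partly behind the gripper in that view. The gripper has let go, is about 20 cm above the bench, and reads no force.

One check fell short: during the lowering, touchdown in the tray gave a brief reading of about 38 N at the wrist before it relaxed. It stayed under the limits, but it was firmer than I meant. I released the lid after that at near-zero load.

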